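# Work the key home in a worn medicine-box lock and hold it turned

## Robot

A 6-joint arm with a two-finger parallel gripper is mounted at the origin on a cart in front of the work surface, level with it; the furniture and walls round the work are solid. World frame = base frame: x ahead of the robot, y to its left, z up, the work surface at z = 0. Lengths are in m, angles in rad, forces in N, time in s.
With the tool pointing down it reaches from about 0.25 to 0.725 m from the base axis. Payload 4 kg.
Tool frame: the origin (TCP) lies midway between the tips of the shut fingers; the grasp point (between the pads) lies grip_point_offset behind it (grip_point_offset is the distance from the TCP to the grasp point, in m); z points along the fingers, y is the line along which they close (so a half turn about z gives the same grasp; the last joint's range is limited). The gripper opens to 85 mm and grips with 20 to 120 N. Pads are 22 mm wide; open, the fingers measure 114 mm over their backs; the gripper's body (76 mm by 85 mm) begins 54 mm behind the grasp point. The pads swing forward as they close: fully open they stand 13 mm farther back than shut.
Start: joints at [-1.249, 0.241, 0.005, 1.335, 0, 1.571], TCP at [0.158, -0.474, 0.231] pointing down, gripper open.
Joint ranges: [-2.72, 2.72], [-1.05, 1.87], [-1.09, 1.28], [-1.99, 2.15], [-1.42, 1.44], [-3.14, 3.14]. Speed limits (rad/s): [2.79, 2.79, 3.14, 3.14, 3.14, 3.14].

## Interface

Orientations are given as a unit quaternion [x, y, z, w].
In Python, from workcell import * gives the robot as it stands. The module is installed in compiled form; this text tells all that it offers.
- The arm moves only by the tool arm_command, never from a script. Its arguments are lists of equal length, an entry for each row: "slide": the shift along the tool's x, y, z in cm, a list of three; "spin": the turn about the tool's z in degrees. A call has exactly 5 rows; each row is the pose to reach, as a shift and turn from the pose commanded when the call began, along the tool's axes at that moment; what a row does not reach only later rows make up. A row lasts 1/8 s, in which the tool goes at most 62.5 mm and 10.7 degrees, less where a joint would pass 70% of its speed; a pose out of reach is approached as far as the arm can. A call with a gripper value outside its range is refused whole. "jaw" is the finger opening in cm, from 0 to 8.54, set as the call begins (left out, the last holds). The fingers move at their own pace and stop on an object; the grip force is fixed at half the most. Time passes only in rows, so rows that repeat a pose let the fingers close, or fill a call up. It gives the time, the measured TCP pose, the force, the opening and the grip force at its end, in the units of the state.
- get_obs(): the state, without advancing time (a new reading comes with each control period).
- camera(name): name is "scene" or "side" or "wrist"; returns a dict with "pixels" (384x512x3 uint8, red, green, blue), "range_z" (384x512 float32, m along the optical axis (not along the pixel's ray), 0 where there is no reading), "intrinsics" (3x3 intrinsics, pixels), "k1" (the pictures are not rectified: a ray, as slopes to the right and down, at radius r is drawn at 1 + k1 r^2 times it, then the intrinsics apply), "rvec" (rotation vector, rad) and "tvec" (3), from world to camera coordinates, as OpenCV has them. Camera axes: x right, y down, z forward; pixel columns grow to the right and rows downward; lengths in m; the calibration is good to about 2 mm. A picture is of the moment at which its call begins.
- job_done(): hands the job in; it is judged then, once.
Trained networks look in a picture, given as the dict that the camera call returned (one of the last four; its "shot" number tells which), for a name from the list of things; names that differ only in an ending like _2 or _b are one class to them, and where a whole thing is asked for, a point or a joint stands for the part that bears it (a point fixed in the world has none). Each returns a list of dicts, best first, with "confidence" (0 to 1); they miss things now and then, are a little off and sometimes report something else, mostly with a low value. They report only what shows in the picture. A call takes as long as a camera call.
- recognise(picture, thing): "centre" ([column, row] in pixels, amid what is visible of it).
- landmark_of(picture, thing): "centre" ([column, row] in pixels: a listed point, or the origin of a listed thing).
The state is a dict: "clock": time; "joint_pos": joint angles; "joint_vel": joint speeds; "tau": joint torques, N m; "eef_pos": TCP position; "tool_rot": TCP orientation; "ft_force": force on the tool from outside, world axes, zero at the start; "ft_torque": the same for the moment, N m; "grip_width": finger opening in m; "grasp_force": force on a finger pad.
Only numpy, scipy, OpenCV 4.12 (cv2) and the standard library are available. Lean on these libraries where they do the work, as an engineer would, in place of code of your own. Each camera call takes 0.05 s, during which the arm holds its last target. There are 200 camera calls.

## Task

Open up the white medicine box for me: take the black-headed key off the key stand and work it fully home into the lock in the lid, until its shoulder rests on the lock. The discs inside are worn and stand askew, so do not force it; push lightly and rock the key from side to side until it slips past each one, then turn it a quarter turn clockwise, as far as it goes. The lock springs back, so finish still gripping the key and holding it turned while I lift the lid, and leave the blue-headed key on its peg and the honey jar where it stands.

Things in the scene. Friction and masses are not known exactly. Their poses are not given: they have to be found in the camera images.
- black_key: The right key, 35 g, alike both ways round: black plastic head 28 mm wide (y), 8 mm thick (x), with an opening 12 mm wide at z = 21 to 35 mm; round steel shoulder 20 mm across; steel blade 15 mm wide (y), 4 mm thick (x). Origin on the axis at the underside of the shoulder; z from the blade up to the head (head z = 6 to 40 mm). It hangs blade down on either peg of the stand.
- key_head (a point): Point to grip on the black key: on its axis, 31 mm above the underside of the shoulder, 9 mm below the top of the head. Grip the two narrow edges of the head, 28 mm apart along the key's y.
- key_tip (a point): End of the black key's blade, on its axis, 30 mm below the underside of the shoulder. A pointed pilot pin of 4 mm diameter stands another 6 mm beyond it.
- blue_key: The wrong key: the same head in blue, blade 9 x 4 x 24 mm, origin as the black key's. It hangs on the other peg and stays there.
- key_stand: Dark wooden key stand, fixed. Origin under the middle of its upright board (16 mm thick, 204 mm wide, top at z = 152 mm). Two brass pegs, 4 mm thick, axis at z = 130 mm, y = -55 and +55 mm, run towards -x to x = -62 mm, where the tip turns up 4 mm. Keys hang at x = -48 mm. To take one off: raise it 7 mm (10 at most), draw it 30 mm towards the stand's -x, lift.
- medicine_box: White steel medicine box with a green cross, fixed, 180 mm (x) x 250 mm (y), lid top at z = 90 mm. Origin under its centre. A carrying handle lies flat on the lid behind the lock, up to 9 mm high, x = 3 to 47 mm, y = -59 to 59 mm. Box yaw within 0.3 rad.
- keyhole (a point): Centre of the keyhole at the lock's face, z = 92 mm, 55 mm in front (-x) of the box's centre; axes as the box's. Slot 16.6 mm long (x), 5.6 mm wide (y), bevelled 2.5 mm at the face. Key home: its origin is here. Beneath, on one vertical axis, same slot: plug 0 to 5 mm deep, two worn discs 6 to 12 and 13 to 19 mm, cam 20 to 30 mm. Plug and discs turn with the key (friction 0.01 to 0.03 N m).
- worn_disc (a point): Top of the first worn disc, 6 mm below the face (second: 13 mm). Each starts askew by 0.3 to 0.5 rad to one side, unseen: the blade stops on it (press lightly: 40 N would bend it) until the key is rocked to within about 0.1 rad of its angle and slips in and then turns with it. Below them the cam stands straight (slot along the box's x): rock the key back straight to enter it.
- lock_cam (a joint): Turn of the cam: 0 locked, growing clockwise seen from above, stop at 1.57 rad; moved only by the key's last 10 mm. A spring drives it back: 0.08 N m at 0, 0.22 N m at the stop. The slots leave about 0.1 rad of play, so the key turns that much further than the cam.
- honey_jar: Honey jar standing behind, between box and stand, 71 mm across, 110 mm high, origin under its centre; stays where it is.

How it is judged:
On the way, in this order (a step that is already met when the one before it is completed fails the run):
1. the black-headed key is off its peg, held by the gripper (distance of black_key from where it was at the start of the episode above 0.05 m and contact force between black_key and key_stand below 0.1 N and contact force between the fingers and black_key above 1 N), for 0.2 s.
2. the key is fully home in the lock, before the cam is turned (z of black_key in the frame of keyhole below 0.003 m and horizontal distance between black_key and keyhole below 0.004 m and angle between the z axis of black_key and the z axis of medicine_box, either way round below 0.12 rad and value of joint lock_cam below 0.4 rad), for 0.1 s.
At the end, for the whole second after the job is handed in: The key is home (shoulder within 3 mm of the lock's face, 4 mm of its axis, 7 degrees of upright), the gripper still grips it and holds the cam turned by more than 1.2 rad (69 degrees) against its spring (z of black_key in the frame of keyhole below 0.003 m and horizontal distance between black_key and keyhole below 0.004 m and angle between the z axis of black_key and the z axis of medicine_box, either way round below 0.12 rad and value of joint lock_cam above 1.2 rad and velocity of joint lock_cam below 0.1 rad/s and contact force between the fingers and black_key above 1 N); the arm keeps its last pose, push and grip.
It fails at once if the key is forced: pressed with over 40 N on the lock's face or on a disc that stands askew (z of black_key in the frame of keyhole above 0.011 m and contact force between black_key and medicine_box above 40 N).
It fails at once if the blue-headed key is taken or knocked off its peg (distance of blue_key from where it was at the start of the episode above 0.03 m).
It fails at once if the honey jar is knocked about (distance of honey_jar from where it was at the start of the episode above 0.03 m).
It also fails if it takes over 67 s, if anything falls off the work surface, if the arm or the gripper's body presses on something with over 40 N, if the wrist force passes 120 N, or if a joint passes its speed limit or range.

## Working session

There is one attempt and no reset: what is moved stays moved. The work goes in short steps, Python scripts to look and compute and a tool call to move; the robot and the scene stay as the last step left them, time stands still between calls to the robot, and variables do not carry over. Pictures are saved under pics/ and viewed, at most 10 in all, crops included, and the job is handed in when it is done.

Besides the shell and the picture viewer there is one more tool, called after ">>>" as name([rows], argument=value, ...), one row to a line, values as JSON. arm_command: Moves the arm, as the interface text tells. Its arguments: {"type":"object","properties":{"slide":{"type":"array","items":{"type":"array","items":{"type":"number"}}},"spin":{"type":"array","items":{"type":"number"}},"jaw":{"type":"number"}},"required":["slide","spin"]}

```bash
mkdir -p pics
cat > h.py <<'E'
from workcell import *
import numpy as np, cv2
from scipy.spatial.transform import Rotation as R
def ray(c,px):
    K=c["intrinsics"];p=np.array([(px[0]-K[0,2])/K[0,0],(px[1]-K[1,2])/K[1,1]]);q=p.copy()
    for _ in range(20): q=p/(1+c["k1"]*(q@q))
    Rm=R.from_rotvec(np.ravel(c["rvec"])).as_matrix();t=np.ravel(c["tvec"])
    return -Rm.T@t, Rm.T@np.array([q[0],q[1],1.])
def at_z(c,px,z):
    o,d=ray(c,px); return o+d*(z-o[2])/d[2]
def at_d(c,px,w=1):
    u,v=int(round(px[0])),int(round(px[1])); a=c["range_z"][max(v-w,0):v+w+1,max(u-w,0):u+w+1]; a=a[a>0]
    o,d=ray(c,px); return o+d*np.median(a) if a.size else None
def proj(c,P):
    Rm=R.from_rotvec(np.ravel(c["rvec"])).as_matrix();x=Rm@np.asarray(P)+np.ravel(c["tvec"])
    s=x[:2]/x[2]; s=s*(1+c["k1"]*(s@s)); K=c["intrinsics"]
    return np.array([K[0,0]*s[0]+K[0,2],K[1,1]*s[1]+K[1,2]])
def save(c,n): cv2.imwrite("pics/"+n,c["pixels"][:,:,::-1])
E
python3 - <<'E'
from h import *
np.set_printoptions(precision=4,suppress=True)
o=get_obs();print(o)
try: print("gpo",grip_point_offset)
except Exception as e: print(e)
ims=[]
for n in ["scene","side","wrist"]:
    c=camera(n);ims.append(c["pixels"]);print(n,ray(c,[256,192]))
    for t in ["black_key","key_head","key_tip","blue_key","key_stand","medicine_box","keyhole","honey_jar"]:
        for f in (recognise,landmark_of):
            for r in f(c,t)[:2]:
                print(t,f.__name__,np.round(r["centre"],1),round(r["confidence"],2),at_d(c,r["centre"]))
    save(c,n+"0.png")
E
```

```text
{'clock': 0.0, 'joint_pos': array([-1.249 ,  0.2414,  0.0037,  1.3352,  0.    ,  1.5708]), 'joint_vel': array([ 0.0013, -0.0006, -0.0006,  0.0013,  0.0015, -0.0004]), 'tau': array([  0.0001, -37.232 ,  25.2406,   0.0168,  -0.    ,  -0.    ]), 'eef_pos': array([ 0.1579, -0.4737,  0.2304]), 'tool_rot': array([ 0.9871,  0.1602, -0.0002, -0.001 ]), 'ft_force': array([0.8607, 0.5911, 0.5633]), 'ft_torque': array([0.0099, 0.0085, 0.0056]), 'grasp_force': 0.0, 'grip_width': 0.08540230485456399}
gpo 0.0187
scene (array([0.0283, 0.7505, 0.4687]), array([ 0.5825, -0.7035, -0.4075]))
black_key call [209.5 225.1] 0.47 [0.5044 0.3236 0.1106]
black_key call [209.9 230.6] 0.6 [0.5026 0.3248 0.0989]
key_head call [206.7 225.6] 0.82 [0.5054 0.3304 0.1119]
key_head call [313.  182.1] 0.54 [ 0.4956 -0.0686  0.0879]
key_head call [206.8 217.8] 0.62 [0.5053 0.3292 0.1295]
key_tip call [209.7 224.4] 0.76 [0.5045 0.3229 0.1119]
key_tip call [211.2 242.4] 0.62 [0.5074 0.3184 0.0654]
blue_key call [241.9 206.6] 0.7 [0.5078 0.2206 0.1136]
blue_key call [209.5 226.1] 0.21 [0.5042 0.3239 0.1085]
blue_key call [
[... 1005 characters left out ...]
173.8] 0.89 [0.5467 0.2451 0.0145]
key_stand call [244.8 273.2] 0.67 [ 0.5443 -0.2176  0.0894]
key_stand call [243.8 172. ] 0.88 [0.5545 0.1633 0.0893]
medicine_box call [243.8 276.6] 0.77 [ 0.5415 -0.2285  0.0908]
medicine_box call [244.4 282.1] 0.64 [ 0.5424 -0.2445  0.0909]
medicine_box call [226.3 132.2] 0.32 [0.5032 0.3208 0.1314]
keyhole call [248.8 275. ] 0.61 [ 0.5536 -0.2229  0.0886]
keyhole call [227.  261.2] 0.86 [ 0.5018 -0.179   0.09  ]
keyhole call [229.7 160.3] 0.37 [0.5126 0.1964 0.111 ]
honey_jar call [285.3 194.7] 0.6 [0.671  0.0568 0.0859]
honey_jar call [287.3 203.8] 0.87 [0.6778 0.0527 0.0529]
wrist (array([ 0.234 , -0.4508,  0.3746]), array([-0.2928, -0.1011, -0.9508]))
```

```bash
python3 -c "
import cv2,numpy as np
a=cv2.imread('pics/scene0.png')[140:280,170:410];b=cv2.imread('pics/side0.png')[110:330,150:340]
a=cv2.resize(a,(800,467),interpolation=2);cv2.imwrite('pics/a.png',a)
cv2.imwrite('pics/b.png',cv2.resize(b,(518,600),interpolation=2))"
```

```text
(no output)
```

View pics/a.png

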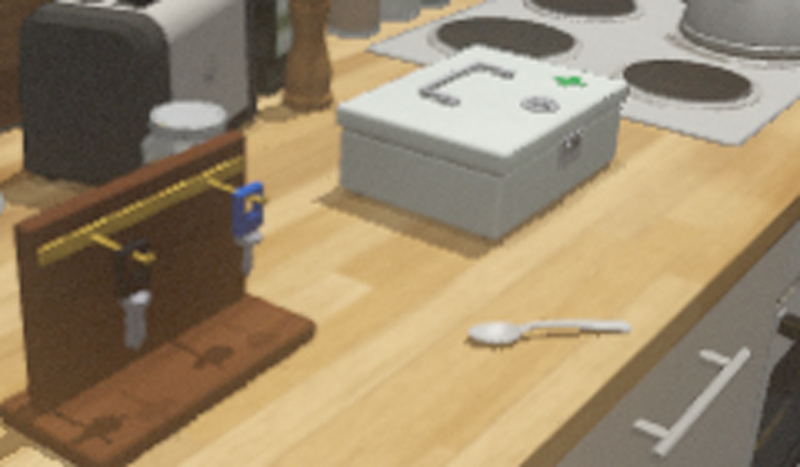

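View pics/b.png

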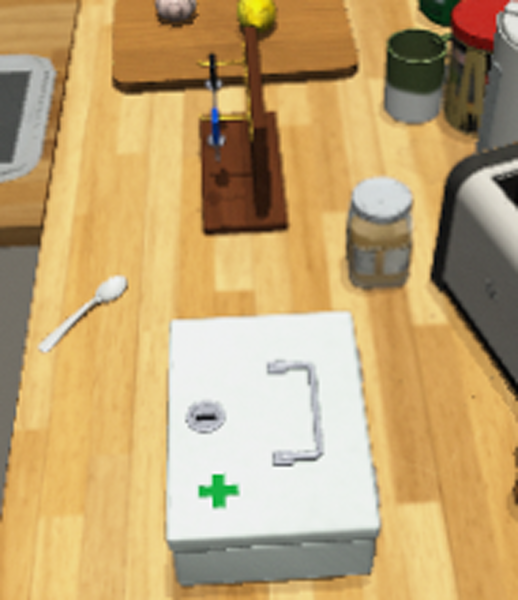

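The scene crop shows the black key on the left peg (full-picture px ~209,225), the blue key on the right (~243,207), and the box with its lock. In the side crop the lock face is at full px ~(225,262), the handle is behind it and the jar is between box and stand. The low-confidence "keyhole" hits are wrong; the side hit at (227,261) agrees with the picture.

```bash
cat > fit.py <<'E'
from h import *
np.set_printoptions(precision=4,suppress=True)
def cloud(c):
    K=c["intrinsics"];v,u=np.mgrid[0:384,0:512]
    pts=cv2.undistortPoints(np.stack([u,v],-1).reshape(-1,1,2).astype(float),K,np.array([c["k1"],0,0,0.])).reshape(-1,2)
    z=c["range_z"].ravel();X=np.c_[pts*z[:,None],z]
    Rm=R.from_rotvec(np.ravel(c["rvec"])).as_matrix()
    return (X-np.ravel(c["tvec"]))@Rm, z>0, c["pixels"].reshape(-1,3).astype(int)
E
python3 - <<'E'
from fit import *
for n in ["side","scene"]:
    c=camera(n);P,ok,C=cloud(c)
    m=ok&(abs(P[:,2]-.09)<.006)&(abs(P[:,0]-.54)<.16)&(abs(P[:,1]+.2)<.2)&(C.min(1)>110)
    Q=P[m];r=cv2.minAreaRect(Q[:,:2].astype(np.float32)*1000);print(n,"box",r,np.median(Q[:,2]),len(Q))
    m=ok&(P[:,2]>.03)&(P[:,2]<.165)&(abs(P[:,0]-.55)<.1)&(abs(P[:,1]-.25)<.16)
    b=m&(C[:,0]>C[:,2]*1.3)&(C[:,0]<130)&(P[:,2]>.05)
    Q=P[b]; l=cv2.fitLine(Q[:,:2].astype(np.float32),cv2.DIST_HUBER,0,.001,.001).ravel();print("board",len(Q),l,"y range",np.percentile(Q[:,1],[1,99]),"ztop",Q[:,2].max())
    b=m&(C.max(1)<45)&(P[:,2]>.1);print("blackkey",b.sum(),P[b].mean(0),P[b].min(0),P[b].max(0))
    b=m&(C[:,2]>C[:,0]*1.5)&(P[:,2]>.09);print("bluekey",b.sum(),P[b].mean(0),P[b].min(0),P[b].max(0))
    for t in ["keyhole","honey_jar"]:
        for q in landmark_of(c,t)[:2]: print(t,q["centre"],q["confidence"],at_z(c,q["centre"],.092))
E
```

```text
side box ((552.189453125, -184.3624267578125), (180.33401489257812, 251.20989990234375), 0.2777603566646576) 0.089617837670288 5616
board 378 [ 0.0337 -0.9994  0.5544  0.2803] y range [0.1595 0.3592] ztop 0.15454627568708873
blackkey 39 [0.532  0.2321 0.1231] [0.5046 0.1615 0.1016] [0.565  0.3261 0.1433]
bluekey 27 [0.5098 0.1993 0.1252] [0.5068 0.1887 0.0994] [0.5138 0.2157 0.1373]
keyhole [223.8, 259.8] 0.81 [ 0.4941 -0.1757  0.092 ]
keyhole [228.6, 263.1] 0.33 [ 0.5058 -0.1867  0.092 ]
honey_jar [284.2, 204.0] 0.6 [0.6629 0.0122 0.092 ]
scene box ((552.6879272460938, -177.6843719482422), (180.92462158203125, 249.32110595703125), 0.703911304473877) 0.08817737581832162 1555
board 2663 [ 0.0298 -0.9996  0.5498  0.2727] y range [0.1736 0.3681] ztop 0.1517175109621339<stdin>:9: RuntimeWarning: Mean of empty slice.
  ret = um.true_divide(
Traceback (most recent call last):
ValueError: zero-size array to reduction operation minimum which has no identity
```

>>> arm_command([
  [5.5, -2.3, 0],
  [11, -4.6, 0],
  [16.5, -6.8, 0],
  [22, -9.1, 0],
  [27.5, -11.4, 0],
], spin=[-10, -20, -30, -40, -50])

```text
clock: 3.38
eef_pos: [0.3843, -0.2779, 0.2316]
tool_rot: [0.825, 0.565, 0.0, 0.0]
ft_force: [1.5, -0.7, 0.1]
grip_width: 0.0857
grasp_force: 0.0
```

```bash
cat >> h.py <<'E'
def move(target,yaw=None):
    "shift in cm along tool axes, and spin in deg, from the measured pose to the target"
    o=get_obs();r=R.from_quat(o["tool_rot"]);M=r.as_matrix();s=M.T@(np.asarray(target)-o["eef_pos"])*100
    y0=np.arctan2(M[1,0],M[0,0]); sp=None if yaw is None else -np.degrees((yaw-y0+np.pi)%(2*np.pi)-np.pi)
    print("t",round(o["clock"],2),"pos",o["eef_pos"].round(4),"yaw",round(y0,3),"tilt",M[:2,2].round(4),"q",o["joint_pos"].round(3),"F",o["ft_force"].round(1),"w",round(o["grip_width"],4),"shift",s.round(2),"spin",sp)
E
python3 -c "
from h import *
move([.497,-.182,.2],np.pi)"
```

```text
t 3.38 pos [ 0.3843 -0.2779  0.2316] yaw 1.2 tilt [ 0.0007 -0.0006] q [-0.626  0.189 -0.06   1.321 -0.     1.316] F [ 1.5 -0.7  0.1] w 0.0857 shift [13.02  7.03  3.16] spin -111.24496012092253
```

>>> arm_command([
  [3, 1.6, 0.6],
  [6, 3.2, 1.3],
  [9, 4.9, 2],
  [13, 7, 3],
  [13, 7, 3],
], spin=[-10, -20, -30, -40, -50])

```text
clock: 4.0
eef_pos: [0.4974, -0.1818, 0.2001]
tool_rot: [0.507, 0.862, 0.0, -0.001]
ft_force: [-1.0, -0.6, 0.3]
grip_width: 0.0857
grasp_force: 0.0
```

```bash
python3 -c "
from h import *
move([.497,-.182,.2],np.pi)
c=camera('wrist');save(c,'w1.png')
print(proj(c,[.497,-.182,.092]))
for q in landmark_of(c,'keyhole')[:2]: print(q['centre'],q['confidence'],at_z(c,q['centre'],.092))
"
```

```text
t 4.0 pos [ 0.4974 -0.1818  0.2001] yaw 2.077 tilt [-0.001  0.001] q [-3.510e-01  3.150e-01  2.400e-02  1.281e+00  1.000e-03  7.140e-01] F [-1.  -0.6  0.3] w 0.0857 shift [ 0.   -0.04  0.01] spin -60.99150480188599
[255.02385668 187.21777325]
[253.9, 191.3] 0.88 [ 0.49799023 -0.18589014  0.092     ]
```

View pics/w1.png

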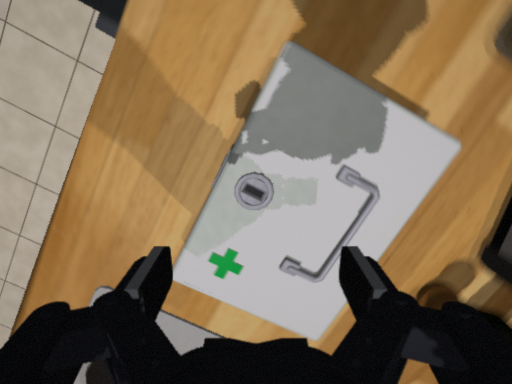

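The lock is at px ~(254,190), its dark slot lying along the box's x; the handle and cross are clear of it. I'll measure the slot's centre and angle.

```bash
cat > slot.py <<'E'
from fit import *
c=camera('wrist')
g=c["pixels"].min(2).astype(float)
P=proj(c,[.498,-.184,.092]);v,u=np.mgrid[0:384,0:512]
near=np.hypot(u-P[0],v-P[1])<17
m=near&(g<70)
n,l,s,ce=cv2.connectedComponentsWithStats(m.astype(np.uint8))
k=1+np.argmax(s[1:,4]);uv=np.argwhere(l==k)[:,::-1]
X=np.array([at_z(c,p,.092)[:2] for p in uv]).astype(np.float32)
print("slot n",len(X),"mean",X.mean(0),cv2.minAreaRect(X*1000))
w,V=np.linalg.eigh(np.cov(X.T));d=V[:,1]*np.sign(V[0,1]);print("angle",np.arctan2(d[1],d[0]),"sd",np.sqrt(w))
h=cv2.HoughCircles(c["pixels"].mean(2).astype(np.uint8),cv2.HOUGH_GRADIENT,1,50,param1=100,param2=15,minRadius=12,maxRadius=28)
if h is not None:
  for q in h[0]:
    if np.hypot(*(q[:2]-P))<25: print("circle",q,at_z(c,q[:2],.092))
Q,ok,C=cloud(c)
b=ok&(abs(Q[:,2]-.09)<.005)&(abs(Q[:,0]-.55)<.13)&(abs(Q[:,1]+.18)<.16)
print("box",cv2.minAreaRect(Q[b][:,:2].astype(np.float32)*1000),np.median(Q[b][:,2]))
E
python3 slot.py
```

```text
slot n 130 mean [ 0.4978 -0.1858] ((497.8337707519531, -186.2625732421875), (16.980836868286133, 7.183138847351074), 0.9695154428482056)
angle 0.02839218372927232 sd [0.0019 0.005 ]
circle [255.5 191.5  18.3] [ 0.4982 -0.1871  0.092 ]
box ((552.5509033203125, -184.79977416992188), (179.18304443359375, 249.04281616210938), 0.5213876366615295) 0.09075963843582807
```

>>> arm_command([
  [5, 2.8, 0],
  [10, 5.7, 0],
  [15, 8.6, 0],
  [20, 11.5, 0],
  [25, 14.4, 0],
], spin=[-10, -20, -30, -40, -50])

```text
clock: 4.78
eef_pos: [0.5034, 0.1054, 0.2019]
tool_rot: [0.1, 0.995, 0.0, 0.001]
ft_force: [0.9, -0.3, 0.3]
grip_width: 0.0857
grasp_force: 0.0
```

```bash
python3 -c "
from h import *
move([.505,.325,.2],np.pi+.03)"
```

```text
t 4.78 pos [0.5034 0.1054 0.2019] yaw 2.941 tilt [0.0013 0.0002] q [ 0.206  0.282 -0.017  1.27  -0.     0.407] F [ 0.9 -0.3  0.3] w 0.0857 shift [ 4.23 21.55  0.19] spin -13.225517850412386
```

>>> arm_command([
  [1, 5.4, 0],
  [2, 10.8, 0],
  [3, 16.2, 0],
  [4.2, 21.5, 0],
  [4.2, 21.5, 0],
], spin=[-5, -10, -13, -13, -13], jaw=6)

```text
clock: 5.4
eef_pos: [0.505, 0.3265, 0.201]
tool_rot: [-0.013, 1.0, 0.0, 0.0]
ft_force: [0.2, -1.3, -0.5]
grip_width: 0.06
grasp_force: 0.0
```

```bash
python3 -c "
from fit import *
move([.505,.325,.2],np.pi+.03)
c=camera('wrist');save(c,'w2.png')
for t in ['black_key','key_head','key_tip','blue_key','key_stand']:
  for q in landmark_of(c,t)[:2]: print(t,q['centre'],q['confidence'],at_z(c,q['centre'],.128),at_d(c,q['centre']))
"
```

```text
t 5.4 pos [0.505  0.3265 0.201 ] yaw -3.115 tilt [0.0003 0.0009] q [0.574 0.456 0.236 1.35  0.001 0.547] F [ 0.2 -1.3 -0.5] w 0.06 shift [ 0.   -0.15  0.1 ] spin -0.19150774295866124
black_key [244.0, 191.7] 0.69 [0.4971 0.3157 0.128 ] [0.4956 0.3159 0.1326]
black_key [248.4, 203.5] 0.61 [0.5068 0.3194 0.128 ] [0.5038 0.3195 0.136 ]
key_head [245.1, 205.0] 0.73 [0.5082 0.3168 0.128 ] [0.5048 0.317  0.1369]
key_tip [249.4, 185.7] 0.91 [0.4921 0.3199 0.128 ] [0.4998 0.3195 0.1025]
blue_key [122.7, 193.0] 0.75 [0.5007 0.2205 0.128 ] [0.5066 0.2124 0.111 ]
key_stand [205.7, 203.5] 0.75 [0.5077 0.2855 0.128 ] [0.5494 0.2665 0.0174]
```

View pics/w2.png

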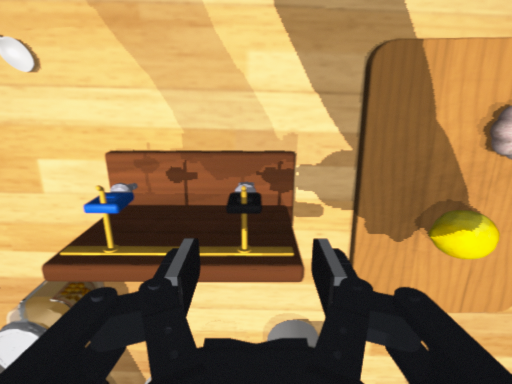

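The black key hangs at px (244,202), blue at (108,207), brass pegs and board top visible. Measuring the black head's top.

```bash
cat > kk.py <<'E'
from fit import *
c=camera('wrist');P,ok,C=cloud(c)
u=np.tile(np.arange(512),384);v=np.repeat(np.arange(384),512)
for n,(a,b),f in [("black",(244,202),C.max(1)<60),("blue",(108,205),(C[:,2]>1.4*C[:,0])&(C[:,2]>50))]:
    m=(abs(u-a)<26)&(abs(v-b)<20)&f
    Q=P[m&ok&(P[:,2]>.09)]
    print(n,m.sum(),"px",u[m].min(),u[m].max(),v[m].min(),v[m].max(),"zmax",np.percentile(Q[:,2],[50,95,100]))
    T=np.array([at_z(c,[i,j],.137)[:2] for i,j in zip(u[m],v[m])]).astype(np.float32);print("at z137",cv2.minAreaRect(T*1000))
    print("mean",Q.mean(0),"y",Q[:,1].min(),Q[:,1].max(),"x",np.percentile(Q[:,0],[2,50,98]))
b=ok&(abs(P[:,2]-.152)<.004)&(abs(P[:,0]-.56)<.04)&(abs(P[:,1]-.27)<.15);print("board",cv2.minAreaRect(P[b][:,:2].astype(np.float32)*1000))
E
python3 kk.py
```

```text
black 1154 px 219 269 192 221 zmax [0.1359 0.1383 0.1393]
at z137 ((507.1670227050781, 311.2936096191406), (23.734834671020508, 38.89839553833008), 1.3305842876434326)
mean [0.5064 0.3165 0.1296] y 0.3027157500168362 0.33000452190614 x [0.5036 0.5056 0.5113]
blue 653 px 91 133 192 213 zmax [0.1358 0.1384 0.1394]
at z137 ((506.1609802246094, 210.63002014160156), (17.09067726135254, 34.26019287109375), 1.3184915781021118)
mean [0.5092 0.209  0.13  ] y 0.19393508776389584 0.2207538871842381 x [0.5062 0.5086 0.5139]
board ((556.55078125, 263.467041015625), (16.28232765197754, 202.77108764648438), 1.3859339952468872)
```

>>> arm_command([
  [-0.1, -0.95, 0],
  [-0.1, -0.95, 3],
  [-0.1, -0.95, 6],
  [-0.1, -0.95, 8],
  [-0.1, -0.95, 9.3],
], spin=[0, 0, 0, 0, 0], jaw=5)

```text
clock: 6.38
eef_pos: [0.5064, 0.3127, 0.1073]
tool_rot: [-0.012, 1.0, -0.0, -0.001]
ft_force: [-0.1, 0.8, -0.5]
grip_width: 0.0499
grasp_force: 0.0
```

```bash
python3 -c "
from fit import *
move([.5065,.317,.108],np.pi+.024)
c=camera('wrist');cv2.imwrite('pics/w3.png',cv2.resize(c['pixels'][130:330,130:380,::-1],(750,600)))
"
```

```text
t 6.38 pos [0.5064 0.3127 0.1073] yaw -3.118 tilt [-0.0012 -0.0009] q [ 0.553  0.505  0.062  1.13  -0.     0.529] F [-0.1  0.8 -0.5] w 0.0499 shift [-0.02  0.43 -0.07] spin -0.010172951396439112
```

View pics/w3.png

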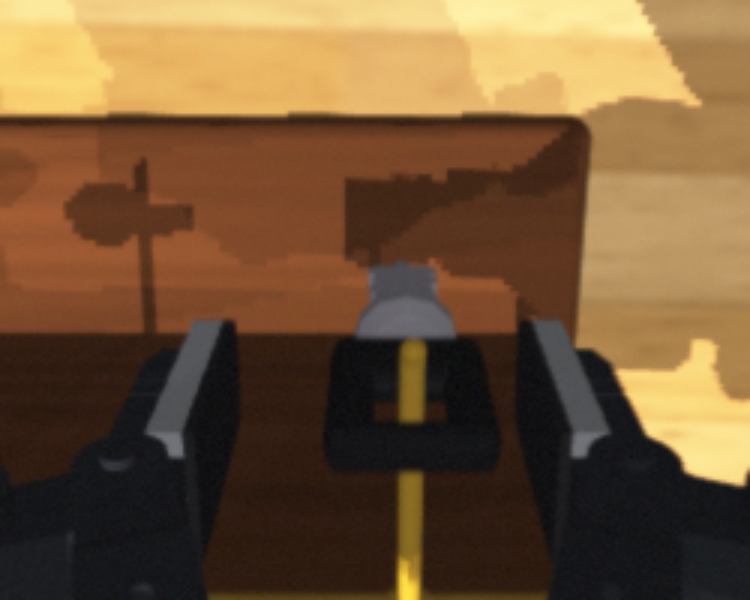

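The key's head is between the open pads, offset ~+5 mm toward the right finger; centre, then close.

>>> arm_command([
  [0, 0.45, 0],
  [0, 0.45, 0],
  [0, 0.45, 0],
  [0, 0.45, 0],
  [0, 0.45, 0],
], spin=[0, 0, 0, 0, 0])

```text
clock: 7.05
eef_pos: [0.5066, 0.3185, 0.1085]
tool_rot: [-0.013, 1.0, 0.0, 0.0]
ft_force: [-0.8, 0.8, -0.3]
grip_width: 0.0499
grasp_force: 0.0
```

>>> arm_command([
  [0, 0, 0],
  [0, 0, 0],
  [0, 0, 0],
  [0, 0, 0],
  [0, 0, 0],
], spin=[0, 0, 0, 0, 0], jaw=1)

```text
clock: 7.68
eef_pos: [0.5065, 0.3185, 0.1085]
tool_rot: [-0.013, 1.0, 0.0, 0.0]
ft_force: [-0.5, -0.2, 1.7]
grip_width: 0.0268
grasp_force: 58.9
```

```bash
python3 -c "
from fit import *
move([.5065,.317,.108],np.pi+.024)
c=camera('wrist');cv2.imwrite('pics/w4.png',cv2.resize(c['pixels'][130:330,130:380,::-1],(750,600)))
"
```

```text
t 7.67 pos [0.5065 0.3185 0.1085] yaw -3.116 tilt [0.0002 0.0002] q [0.561 0.509 0.072 1.134 0.    0.536] F [-0.5 -0.2  1.7] w 0.0268 shift [ 0.01 -0.15  0.05] spin 0.0659350734694681
```

View pics/w4.png

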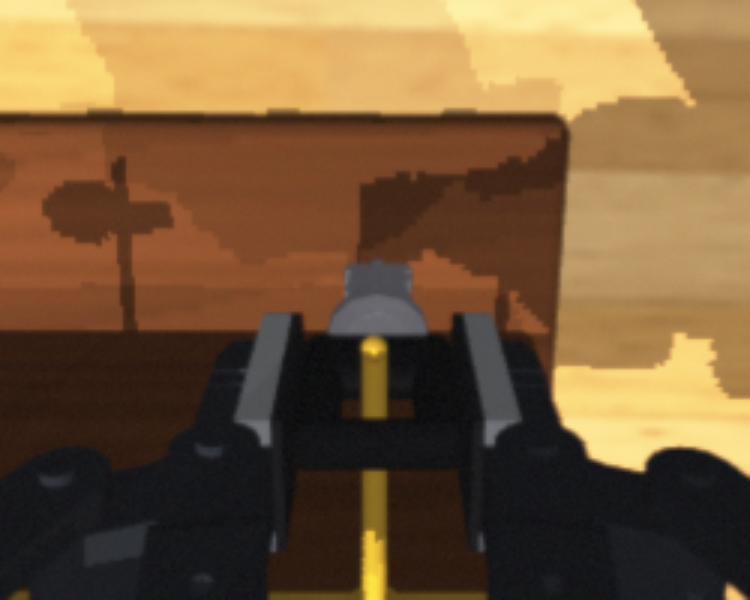

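Gripped squarely on the two narrow edges. Raise 7 mm, draw 30+ mm, then lift.

>>> arm_command([
  [0, 0, -0.4],
  [0, 0, -0.75],
  [0, 0, -0.75],
  [0.4, 0, -0.75],
  [1.2, 0, -0.75],
], spin=[0, 0, 0, 0, 0])

```text
clock: 8.35
eef_pos: [0.4941, 0.318, 0.1156]
tool_rot: [-0.012, 1.0, -0.0, -0.0]
ft_force: [0.8, 0.1, -0.4]
grip_width: 0.0265
grasp_force: 58.9
```

>>> arm_command([
  [1, 0, 0],
  [2, 0, 0],
  [3, 0, 0],
  [3.5, 0, -2],
  [3.5, 0, -6],
], spin=[0, 0, 0, 0, 0])

```text
clock: 8.98
eef_pos: [0.4572, 0.3164, 0.1746]
tool_rot: [-0.013, 1.0, -0.001, -0.002]
ft_force: [0.5, 0.9, -0.5]
grip_width: 0.027
grasp_force: 59.0
```

```bash
python3 -c "
from fit import *
o=get_obs();print(o['grasp_force'],o['grip_width'])
move([.498,-.186,.22],3*np.pi/2)
"
```

```text
58.983925580978394 0.026962594732257927
t 8.97 pos [0.4572 0.3164 0.1746] yaw -3.116 tilt [-0.0042 -0.0029] q [0.605 0.384 0.056 1.248 0.    0.58 ] F [ 0.5  0.9 -0.5] w 0.027 shift [ -2.76 -50.34  -4.41] spin -88.52563527527157
```

>>> arm_command([
  [0, -5, -1.5],
  [-0.5, -11, -3],
  [-1, -17, -4],
  [-1.5, -23, -4],
  [-2, -29, -4],
], spin=[-9, -18, -27, -36, -45])

```text
clock: 9.6
eef_pos: [0.4864, 0.0283, 0.2163]
tool_rot: [-0.394, 0.919, -0.0, 0.001]
ft_force: [0.5, 0.2, -0.5]
grip_width: 0.0268
grasp_force: 59.0
```

```bash
python3 -c "
from fit import *
move([.498,-.186,.19],3*np.pi/2+.015)
"
```

```text
t 9.6 pos [0.4864 0.0283 0.2163] yaw -2.331 tilt [0.0015 0.0001] q [ 0.058  0.221 -0.059  1.289  0.    -0.753] F [ 0.5  0.2 -0.5] w 0.0268 shift [ 14.74 -15.6    2.63] spin -44.39970336898257
```

>>> arm_command([
  [4, -4.2, 0],
  [8, -8.5, 1],
  [12, -12.7, 2],
  [14.7, -15.6, 2.6],
  [14.7, -15.6, 2.6],
], spin=[-9, -18, -27, -36, -44.4])

```text
clock: 10.22
eef_pos: [0.4965, -0.1869, 0.189]
tool_rot: [0.711, -0.704, -0.0, 0.0]
ft_force: [0.1, 0.4, 0.7]
grip_width: 0.0265
grasp_force: 59.0
```

```bash
python3 -c "
from fit import *
move([.498,-.186,.16],3*np.pi/2+.015)
o=get_obs();T=o['eef_pos'];M=R.from_quat(o['tool_rot']).as_matrix()
out=[]
for n,k in (('wrist',2),('side',5)):
  c=camera(n);
  for t in ['key_tip','key_head','keyhole']:
    for q in landmark_of(c,t)[:1]: print(n,t,q['centre'],round(q['confidence'],2))
  # predicted: key origin at TCP+0.0115 z, tip
  for nm,p in (('tip',T-[0,0,.0415]),('pin',T-[0,0,.0475]),('org',T-[0,0,.0115]),('hole',np.array([.498,-.186,.092]))):
    print(n,nm,proj(c,p).round(1))
  p=proj(c,T-[0,0,.035]).astype(int);h=300//k;w=375//k
  out.append(cv2.resize(c['pixels'][max(p[1]-h//1,0):p[1]+h,max(p[0]-w,0):p[0]+w,::-1],(400,600) if 0 else (400,320),interpolation=2));print('crop',max(p[0]-w,0),max(p[1]-h,0),w,h)
cv2.imwrite('pics/i1.png',np.hstack(out))
"
```

```text
t 10.22 pos [ 0.4965 -0.1869  0.189 ] yaw -1.561 tilt [-0.0009 -0.0002] q [-0.36   0.323  0.005  1.254 -0.    -1.94 ] F [0.1 0.4 0.7] w 0.0265 shift [-0.08 -0.15  2.9 ] spin -0.3080421008972444
wrist key_tip [257.1, 221.8] 0.97
wrist key_head [257.0, 268.4] 0.91
wrist keyhole [258.0, 196.2] 0.76
wrist tip [256.3 220.5]
wrist pin [256.3 217.1]
wrist org [256.5 240.9]
wrist hole [254.4 195.8]
crop 69 74 187 150
side key_tip [223.5, 246.5] 0.75
side key_head [222.0, 227.7] 0.61
side keyhole [226.5, 262.5] 0.95
side tip [223.4 248.7]
side pin [223.5 250.3]
side org [222.6 240.3]
side hole [225.4 263. ]
crop 148 186 75 60
```

View pics/i1.png

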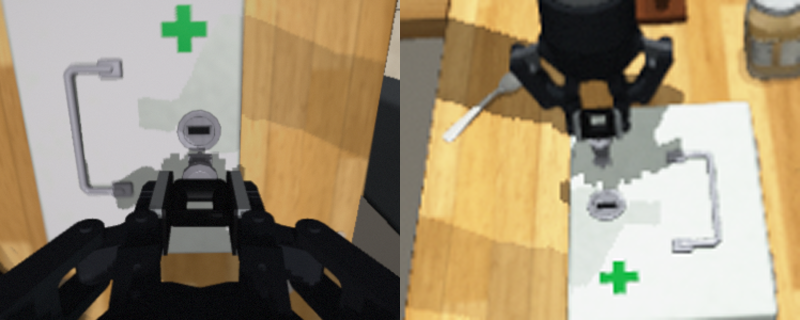

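Key hangs straight in the grip, tip ~(257,221) in the wrist picture, as predicted; the slot is at ~(255,196). Re-measure the slot from this side and lower to just above the face.

```bash
python3 slot.py; python3 -c "
from h import *
move([.498,-.186,.143],3*np.pi/2+.015)"
```

```text
slot n 160 mean [ 0.498  -0.1864] ((497.6995544433594, -186.3544158935547), (17.435171127319336, 6.417562007904053), 0.6101669669151306)
angle 0.011214157320407881 sd [0.0021 0.0051]
circle [254.5 191.5  19.1] [ 0.499  -0.1864  0.092 ]
box ((552.63671875, -185.93560791015625), (179.9880828857422, 247.5122528076172), 0.5014128684997559) 0.0906721846009777
t 10.68 pos [ 0.4974 -0.1836  0.19  ] yaw -1.561 tilt [ 0.0003 -0.0001] q [-0.354  0.321  0.005  1.255 -0.    -1.934] F [ 0.   0.6 -0.6] w 0.0265 shift [ 0.24 -0.05  4.7 ] spin -0.29464831138585973
```

>>> arm_command([
  [0.25, -0.05, 2],
  [0.25, -0.05, 3.5],
  [0.25, -0.05, 4.5],
  [0.25, -0.05, 4.5],
  [0.25, -0.05, 4.5],
], spin=[-0.3, -0.3, -0.3, -0.3, -0.3])

```text
clock: 11.3
eef_pos: [0.4982, -0.1868, 0.1452]
tool_rot: [0.712, -0.702, 0.0, -0.0]
ft_force: [-0.3, 0.3, -0.2]
grip_width: 0.0265
grasp_force: 59.1
```

```bash
python3 -c "
from fit import *
c=camera('wrist')
move([.498,-.1863,.14],3*np.pi/2+.012)
T=get_obs()['eef_pos']
for t in ['key_tip','keyhole']:
    for q in landmark_of(c,t)[:1]: print(t,q['centre'],round(q['confidence'],2),at_z(c,q['centre'],.092))
for nm,p in (('tip',T-[0,0,.0415]),('pin',T-[0,0,.0475]),('hole',np.array([.498,-.1863,.092]))): print(nm,proj(c,p).round(1))
p=proj(c,[.498,-.186,.1]).astype(int);print(p)
cv2.imwrite('pics/i2.png',cv2.resize(c['pixels'][p[1]-50:p[1]+50,p[0]-50:p[0]+50,::-1],(600,600),interpolation=2))
"
```

```text
t 11.35 pos [ 0.4983 -0.1869  0.1454] yaw -1.556 tilt [ 0.0011 -0.0004] q [-0.359  0.355 -0.067  1.148  0.    -1.944] F [ 0.3 -0.3 -0.1] w 0.0264 shift [-0.06  0.03  0.54] spin 0.15148939040458922
key_tip [255.9, 222.7] 0.65 [ 0.4984 -0.18    0.092 ]
keyhole [258.4, 214.0] 0.86 [ 0.4967 -0.1869  0.092 ]
tip [256.2 220.6]
pin [256.2 217.2]
hole [256.6 214.7]
[256 219]
```

View pics/i2.png

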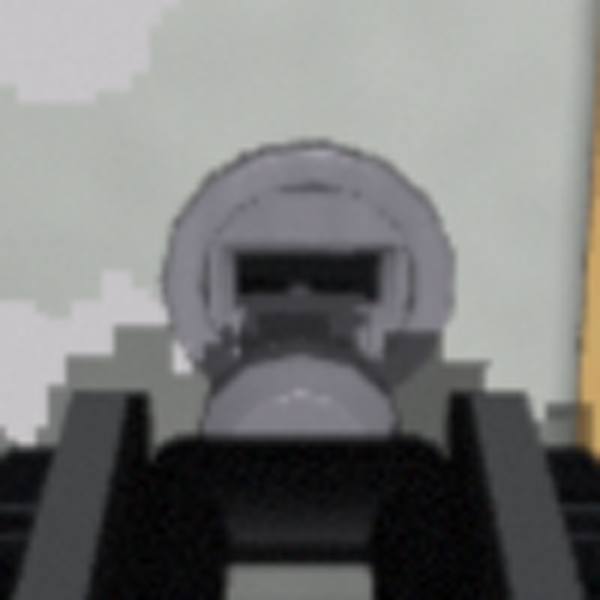

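Slot centre ~(257.2,214.8), pin ~(255.7,217) as predicted: within about half a mm. Descend gently.

>>> arm_command([
  [-0.03, 0.05, 0.4],
  [-0.03, 0.05, 0.7],
  [-0.03, 0.05, 1.0],
  [-0.03, 0.05, 1.2],
  [-0.03, 0.05, 1.4],
], spin=[0, 0, 0, 0, 0])

```text
clock: 12.08
eef_pos: [0.4974, -0.1862, 0.1308]
tool_rot: [0.712, -0.702, -0.0, -0.0]
ft_force: [-1.4, 1.3, 3.3]
grip_width: 0.027
grasp_force: 59.5
```

```bash
python3 -c "
from h import *
move([.4978,-.1864,.1275],3*np.pi/2+.012)"
```

```text
t 12.07 pos [ 0.4974 -0.1862  0.1308] yaw -1.556 tilt [0.0001 0.0007] q [-3.590e-01  3.660e-01 -9.200e-02  1.113e+00  1.000e-03 -1.944e+00] F [-1.4  1.3  3.3] w 0.027 shift [ 0.02 -0.04  0.33] spin 0.16302010204432887
```

>>> arm_command([
  [0, 0, 0.1],
  [0, 0, 0.2],
  [0, 0, 0.3],
  [0, 0, 0.4],
  [0, 0, 0.4],
], spin=[0, 0, 0, 0, 0])

```text
clock: 12.7
eef_pos: [0.4974, -0.1862, 0.1273]
tool_rot: [0.712, -0.702, 0.0, -0.0]
ft_force: [-1.6, 2.6, 4.0]
grip_width: 0.0267
grasp_force: 59.7
```

>>> arm_command([
  [0, 0, 0.1],
  [0, 0, 0.2],
  [0, 0, 0.2],
  [0, 0, 0.2],
  [0, 0, 0.2],
], spin=[0, 0, 0, 0, 0])

```text
clock: 13.32
eef_pos: [0.4976, -0.1863, 0.1269]
tool_rot: [0.712, -0.702, 0.001, -0.001]
ft_force: [-3.3, 4.0, 13.0]
grip_width: 0.0268
grasp_force: 60.8
```

Stopped on the first disc at 13 N. Rock.

>>> arm_command([
  [0, 0, 0],
  [0, 0, 0],
  [0, 0, 0],
  [0, 0, 0],
  [0, 0, 0],
], spin=[8, 14, 18, 22, 26])

```text
clock: 13.95
eef_pos: [0.4974, -0.1862, 0.1266]
tool_rot: [-0.535, 0.845, -0.0, 0.001]
ft_force: [-3.9, 4.1, 11.9]
grip_width: 0.0268
grasp_force: 60.5
```

>>> arm_command([
  [0, 0, 0],
  [0, 0, 0],
  [0, 0, 0],
  [0, 0, 0],
  [0, 0, 0],
], spin=[2, 4, 6, 2, -4])

```text
clock: 14.58
eef_pos: [0.4974, -0.1862, 0.1267]
tool_rot: [-0.567, 0.824, -0.0, 0.001]
ft_force: [-3.7, 3.9, 13.5]
grip_width: 0.0269
grasp_force: 60.6
```

>>> arm_command([
  [0, 0, 0],
  [0, 0, 0],
  [0, 0, 0],
  [0, 0, 0],
  [0, 0, 0],
], spin=[-9, -18, -26, -33, -38])

```text
clock: 15.2
eef_pos: [0.4983, -0.186, 0.1269]
tool_rot: [0.804, -0.595, 0.001, -0.001]
ft_force: [-2.0, 5.8, 12.6]
grip_width: 0.0267
grasp_force: 60.4
```

>>> arm_command([
  [0, 0, 0],
  [0, 0, 0],
  [0, 0, 0],
  [0, 0, 0],
  [0, 0, 0],
], spin=[-3, -6, -9, -12, -15])

```text
clock: 15.82
eef_pos: [0.4985, -0.1857, 0.1269]
tool_rot: [0.875, -0.485, 0.001, -0.001]
ft_force: [-1.4, 5.6, 10.5]
grip_width: 0.0268
grasp_force: 60.4
```

>>> arm_command([
  [-0.04, -0.03, -0.13],
  [-0.04, -0.03, -0.13],
  [-0.04, -0.03, -0.13],
  [-0.04, -0.03, -0.13],
  [-0.04, -0.03, -0.13],
], spin=[0, 2, 4, 7, 10])

```text
clock: 16.45
eef_pos: [0.498, -0.186, 0.1271]
tool_rot: [0.828, -0.561, 0.001, -0.0]
ft_force: [-0.7, 3.7, 7.2]
grip_width: 0.0267
grasp_force: 59.9
```

```bash
python3 -c "
from h import *
move([.4978,-.1864,.1275],3*np.pi/2+.012)"
```

```text
t 16.45 pos [ 0.498  -0.186   0.1271] yaw -1.192 tilt [ 0.0018 -0.0003] q [-0.358  0.369 -0.098  1.102  0.    -2.308] F [-0.7  3.7  7.2] w 0.0267 shift [ 0.03  0.04 -0.04] spin 21.033555828568286
```

>>> arm_command([
  [0, 0, -0.03],
  [0, 0, -0.03],
  [0, 0, -0.03],
  [0, 0, -0.03],
  [0, 0, -0.03],
], spin=[4, 8, 12, 16, 20])

```text
clock: 17.08
eef_pos: [0.4971, -0.1858, 0.1259]
tool_rot: [0.717, -0.697, -0.0, 0.0]
ft_force: [-0.3, 2.5, 0.9]
grip_width: 0.0268
grasp_force: 59.1
```

>>> arm_command([
  [0, 0, 0],
  [0, 0, 0],
  [0, 0, 0],
  [0, 0, 0],
  [0, 0, 0],
], spin=[5, 10, 15, 18, 21])

```text
clock: 17.7
eef_pos: [0.4969, -0.1854, 0.1258]
tool_rot: [-0.579, 0.815, 0.001, -0.0]
ft_force: [-0.4, 4.0, 2.0]
grip_width: 0.0267
grasp_force: 59.2
```

>>> arm_command([
  [0, 0, 0],
  [0, 0, 0],
  [0, 0, 0],
  [0, 0, 0],
  [0, 0, 0],
], spin=[3, 6, 9, 12, 14])

```text
clock: 18.32
eef_pos: [0.4968, -0.1854, 0.1258]
tool_rot: [-0.475, 0.88, 0.001, -0.0]
ft_force: [-1.5, 3.7, 0.7]
grip_width: 0.0267
grasp_force: 59.2
```

Slipped into disc 1 (z dropped ~1.2 mm, force gone). Push on to the second disc while rocking back.

>>> arm_command([
  [-0.03, 0.02, 0.1],
  [-0.03, 0.02, 0.2],
  [-0.03, 0.02, 0.3],
  [-0.03, 0.02, 0.4],
  [-0.03, 0.02, 0.5],
], spin=[0, -3, -6, -9, -12])

```text
clock: 18.95
eef_pos: [0.4974, -0.186, 0.1213]
tool_rot: [-0.566, 0.824, -0.0, -0.0]
ft_force: [-0.8, 3.6, 0.9]
grip_width: 0.0268
grasp_force: 59.3
```

>>> arm_command([
  [0, 0, 0.1],
  [0, 0, 0.2],
  [0, 0, 0.23],
  [0, 0, 0.23],
  [0, 0, 0.23],
], spin=[0, 0, 3, 6, 9])

```text
clock: 19.58
eef_pos: [0.4975, -0.1856, 0.1203]
tool_rot: [-0.498, 0.867, -0.0, 0.0]
ft_force: [-3.3, 4.4, 9.0]
grip_width: 0.0268
grasp_force: 60.1
```

>>> arm_command([
  [0, 0, 0],
  [0, 0, 0],
  [0, 0, 0],
  [0, 0, 0],
  [0, 0, 0],
], spin=[-4, -8, -12, -16, -20])

```text
clock: 20.2
eef_pos: [0.4977, -0.186, 0.1204]
tool_rot: [-0.642, 0.767, -0.001, 0.0]
ft_force: [-2.1, 3.8, 8.6]
grip_width: 0.027
grasp_force: 60.0
```

>>> arm_command([
  [0, 0, -0.04],
  [0, 0, -0.04],
  [0, 0, -0.04],
  [0, 0, -0.04],
  [0, 0, -0.04],
], spin=[-5, -10, -15, -20, -25])

```text
clock: 20.82
eef_pos: [0.4981, -0.1853, 0.1203]
tool_rot: [0.793, -0.609, 0.001, -0.001]
ft_force: [-1.1, 4.7, 5.1]
grip_width: 0.0266
grasp_force: 59.7
```

>>> arm_command([
  [0, 0, 0],
  [0, 0, 0],
  [0, 0, 0],
  [0, 0, 0],
  [0, 0, 0],
], spin=[-4, -8, -12, -16, -20])

```text
clock: 21.45
eef_pos: [0.498, -0.1851, 0.1198]
tool_rot: [0.887, -0.462, 0.0, -0.001]
ft_force: [-0.2, 4.5, 2.4]
grip_width: 0.0265
grasp_force: 59.4
```

>>> arm_command([
  [0, 0, 0.05],
  [0, 0, 0.1],
  [0, 0, 0.1],
  [0, 0, 0.1],
  [0, 0, 0.1],
], spin=[0, 0, 2, 4, 6])

```text
clock: 22.08
eef_pos: [0.4974, -0.1859, 0.1183]
tool_rot: [0.86, -0.51, 0.0, 0.0]
ft_force: [-0.7, 3.0, -0.2]
grip_width: 0.0267
grasp_force: 59.2
```

>>> arm_command([
  [0, 0, 0.1],
  [0, 0, 0.2],
  [0, 0, 0.3],
  [0, 0, 0.4],
  [0, 0, 0.4],
], spin=[0, 5, 10, 15, 20])

```text
clock: 22.7
eef_pos: [0.4969, -0.1855, 0.1149]
tool_rot: [0.759, -0.652, -0.0, 0.0]
ft_force: [-2.7, 3.6, 4.3]
grip_width: 0.0268
grasp_force: 59.7
```

```bash
python3 -c "
from h import *
move([.4978,-.186,.1035],3*np.pi/2+.012)"
```

```text
t 22.7 pos [ 0.4969 -0.1855  0.1149] yaw -1.419 tilt [-0.0006  0.0001] q [-0.357  0.379 -0.117  1.076 -0.    -2.08 ] F [-2.7  3.6  4.3] w 0.0268 shift [ 0.06 -0.08  1.14] spin 7.994982908954862
```

>>> arm_command([
  [0, 0, 0],
  [0, 0, 0.1],
  [0, 0, 0.2],
  [0, 0, 0.25],
  [0, 0, 0.25],
], spin=[4, 8, 8, 8, 8])

```text
clock: 23.32
eef_pos: [0.4974, -0.1854, 0.112]
tool_rot: [0.712, -0.702, -0.0, -0.0]
ft_force: [-0.8, 4.8, 3.7]
grip_width: 0.0266
grasp_force: 59.6
```

>>> arm_command([
  [0, 0, 0.1],
  [0, 0, 0.2],
  [0, 0, 0.3],
  [0, 0, 0.4],
  [0, 0, 0.5],
], spin=[0, 0, 0, 0, 0])

```text
clock: 23.95
eef_pos: [0.4976, -0.1853, 0.107]
tool_rot: [0.712, -0.702, -0.0, -0.0]
ft_force: [-0.5, 4.6, 3.2]
grip_width: 0.0266
grasp_force: 59.6
```

>>> arm_command([
  [0, 0, 0.1],
  [0, 0, 0.2],
  [0, 0, 0.3],
  [0, 0, 0.4],
  [0, 0, 0.5],
], spin=[0, 0, 0, 0, 0])

```text
clock: 24.58
eef_pos: [0.4976, -0.1853, 0.1031]
tool_rot: [0.712, -0.702, 0.0, -0.0]
ft_force: [-4.1, 7.2, 14.1]
grip_width: 0.0268
grasp_force: 60.6
```

Home: stopped at z = 0.1031 with 14 N. Now turn clockwise.

>>> arm_command([
  [-0.05, 0, 0],
  [-0.05, 0, 0],
  [-0.05, 0, 0],
  [-0.05, 0, 0],
  [-0.05, 0, 0],
], spin=[0, 0, 8, 16, 24])

```text
clock: 25.2
eef_pos: [0.4973, -0.1852, 0.1031]
tool_rot: [-0.549, 0.836, -0.0, -0.0]
ft_force: [-3.6, 5.2, 10.8]
grip_width: 0.0266
grasp_force: 60.4
```

>>> arm_command([
  [0, 0, 0],
  [0, 0, 0],
  [0, 0, 0],
  [0, 0, 0],
  [0, 0, 0],
], spin=[8, 16, 24, 32, 40])

```text
clock: 25.82
eef_pos: [0.4967, -0.1849, 0.1031]
tool_rot: [-0.23, 0.973, 0.0, -0.0]
ft_force: [-5.7, 5.5, 12.2]
grip_width: 0.0269
grasp_force: 60.5
```

>>> arm_command([
  [0, 0, 0],
  [0, 0, 0],
  [0, 0, 0],
  [0, 0, 0],
  [0, 0, 0],
], spin=[7, 14, 20, 26, 28])

```text
clock: 26.45
eef_pos: [0.4966, -0.1847, 0.1031]
tool_rot: [0.01, 1.0, 0.0, -0.0]
ft_force: [-5.5, 6.5, 11.9]
grip_width: 0.0267
grasp_force: 60.5
```

```bash
python3 -c "
from fit import *
move([.4978,-.186,.1035],np.pi+.012);o=get_obs();print('torque',o['ft_torque'],o['grasp_force'])
out=[]
for n,h,w in (('wrist',75,100),('side',45,60)):
  c=camera(n);p=proj(c,[.498,-.186,.11]).astype(int);out.append(cv2.resize(c['pixels'][p[1]-h:p[1]+h,p[0]-w:p[0]+w,::-1],(400,300),interpolation=2))
cv2.imwrite('pics/f1.png',np.hstack(out))"
```

```text
t 26.45 pos [ 0.4966 -0.1847  0.1031] yaw 3.121 tilt [-0.0009  0.0003] q [-0.356  0.39  -0.135  1.047 -0.    -0.335] F [-5.5  6.5 11.9] w 0.0267 shift [-0.12 -0.12 -0.04] spin -1.8720356993675804
torque [1.4739 1.2299 0.292 ] 60.519808530807495
```

View pics/f1.png

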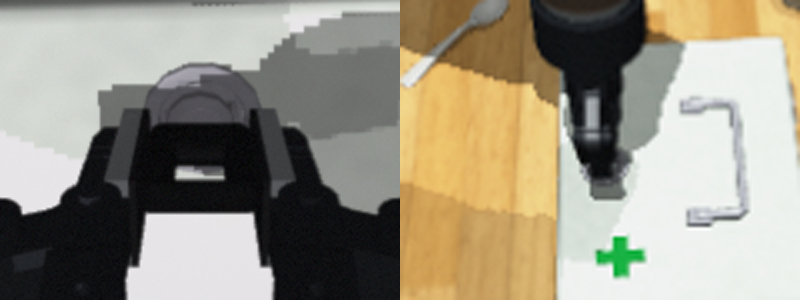

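The key stands seated, shoulder on the lock, turned ~92° with the head still square in the pads; torque 0.29 N m. A few degrees more to the stop, then settle.

>>> arm_command([
  [0, 0, 0],
  [0, 0, 0],
  [0, 0, 0],
  [0, 0, 0],
  [0, 0, 0],
], spin=[1, 2, 3, 4, 4])

```text
clock: 27.18
eef_pos: [0.4966, -0.1847, 0.1031]
tool_rot: [0.045, 0.999, 0.0, -0.0]
ft_force: [-5.3, 6.5, 11.9]
grip_width: 0.0267
grasp_force: 60.5
```

>>> arm_command([
  [0, 0, 0],
  [0, 0, 0],
  [0, 0, 0],
  [0, 0, 0],
  [0, 0, 0],
], spin=[0, 0, 0, 0, 0])

```text
clock: 27.8
eef_pos: [0.4966, -0.1847, 0.1031]
tool_rot: [0.044, 0.999, 0.0, -0.0]
ft_force: [-6.0, 6.0, 11.6]
grip_width: 0.0265
grasp_force: 60.5
```

```bash
python3 -c "
from h import *
move([.4978,-.186,.1035],np.pi+.012);o=get_obs();print('torque',o['ft_torque'],o['grasp_force'],o['joint_vel'].round(3))"
```

```text
t 27.8 pos [ 0.4966 -0.1847  0.1031] yaw 3.053 tilt [-0.0009  0.0004] q [-0.356  0.39  -0.135  1.047  0.    -0.267] F [-6.   6.  11.6] w 0.0265 shift [-0.13 -0.12 -0.04] spin -5.78116350477618
torque [1.48716003 1.24395906 0.2985271 ] 60.509666204452515 [-0.001  0.001 -0.002  0.     0.     0.001]
```

```bash
python3 -c "
from workcell import *
print(job_done())"
```

```text
the job is handed in; nothing more can be done
None
```

The black key is home in the lock and turned about 96° clockwise, still gripped and held against the spring, and I handed the job in at 27.8 s. I never touched the blue key or the jar. The hand-in returned no verdict.

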